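# Square the account book under the document camera and scan it

### The arm

A 6-joint arm with a two-finger parallel gripper is mounted at the origin on the work surface. World frame = base frame: x ahead of the robot, y to its left, z up, the work surface at z = 0. Lengths are in m, angles in rad, forces in N, time in s.
With the tool pointing down it reaches from about 0.325 to 0.9 m from the base axis. Payload 6.1 kg.
Tool frame: the origin (TCP) lies midway between the tips of the shut fingers; the grasp point (between the pads) lies 19 mm behind it (bot.tcp_to_grasp is the distance from the TCP to the grasp point, in m); z points along the fingers, y is the line along which they close (so a half turn about z gives the same grasp; the last joint's range is limited). The gripper opens to 85 mm and grips with 20 to 120 N. Pads are 22 mm wide; open, the fingers measure 114 mm over their backs; the gripper's body (76 mm by 85 mm) begins 54 mm behind the grasp point. The pads swing forward as they close: fully open they stand 13 mm farther back than shut.
Start: joints at [-1.422, 0.22, 1.526, -0, 1.395, -0.126], TCP at [0.17, -0.602, 0.231] pointing down, gripper open.
Joint ranges: [-2.98, 2.98], [-0.91, 2.08], [0.09, 2.57], [-1.24, 4.39], [0.2, 2.65], [-2.68, 2.68]. Speed limits (rad/s): [2.57, 2.57, 3.01, 3.14, 3.14, 3.14].

### API

Orientations are given as a 3x3 rotation matrix whose columns are the frame's x, y, z axes.
In Python, from cell import bot gives the robot as it stands. Calls block until the motion is done:
- bot.move_ptp(position, orientation): joint-space move of the TCP to a pose.
- bot.move_linear(position, rotation=None, speed=0.15): straight line of the TCP; rotation=None keeps the orientation; speed is the mean speed in m/s.
- bot.set_joints(angles): joint-space move.
- bot.set_gripper(opening): opening from 0.0 (shut) to 1.0 (fully open); the grip force is fixed at half the most; returns when the fingers have stopped.
- bot.hold(seconds).
- bot.solve_ik(position, orientation): joint angles nearest the present ones, or None.
- bot.read_camera(name): name is "scene" or "top"; returns the picture (480x640x3 uint8, red, green, blue); there is no depth.
- bot.camera_params(name): a dict with "intrinsics" (3x3 intrinsics, pixels), "extrinsics" (4x4, takes a point from camera to world coordinates). Camera axes: x right, y down, z forward; pixel columns grow to the right and rows downward; lengths in m; the calibration is good to about 2 mm. A picture is of the moment at which its call begins. camera_params takes no time and is no camera call.
A pose or a line that the arm cannot do raises bot.MotionError and nothing moves.
- bot.job_done(): hands the job in; it is judged then, once.
Readings, each from a call of its own:
- bot.get_t(): time.
- bot.get_joint_pos(): joint angles.
- bot.get_joint_vel(): joint speeds.
- bot.get_effort(): joint torques, N m.
- bot.get_eef_pos(): TCP position.
- bot.get_ee_rot(): TCP orientation.
- bot.get_force(): force on the tool from outside, world axes, zero at the start.
- bot.get_ft_torque(): the same for the moment, N m.
- bot.get_grip_width(): opening from 0.0 (shut) to 1.0 (fully open).
- bot.get_finger_force(): force on a finger pad.
Only numpy, scipy, OpenCV 4.12 (cv2) and the standard library are available. Lean on these libraries where they do the work, as an engineer would, in place of code of your own. Each camera call takes 0.05 s, during which the arm holds its last target. There are 200 camera calls.

### The job

Push the large account book along the desk, without gripping or lifting it, into the corner guide of the document camera, so that it lies flat and square with its long side flush against the long rail and its short side flush against the short rail. Then press the scan button fully down with a fingertip, let it come up again and move clear, with the book still in its corner. Leave everything else on the desk where it stands.

Things in the scene. Friction and masses are not known exactly. Their poses are not given: they have to be found in the camera images.
- ledger: the large account book: blue clothbound hardback lying flat with a blank paper label on the cover, 105 mm (its x) x 148 mm (its y) x 30 mm thick, 0.3 to 0.6 kg. Origin: centre of its underside; z up. It starts in front of the long rail (nearer the robot) and to the right of the short one, turned up to 0.35 rad from square; +x side goes to the long rail, +y side to the short rail
- guide: the document camera's fixed corner guide: two aluminium rails 12 mm thick, 14 mm high. Origin: their inside corner, on the desk. Long rail along its y: inner face x = 0, y from 0 to -240 mm. Short rail along its x: inner face y = 0, x from 0 to -110 mm. Seated, the book's axes are parallel to the guide's and its centre is at x -52.5, y -74 mm. The dark sheet inside is only a marking
- camera_mast (a point): foot of the document camera's upright mast (16 mm thick), fixed to the guide at its x 55, y 100 mm; origin 22 mm above the desk. Its base block, 75 x 110 x 22 mm, lies outside the corner (guide x 12 to 88, y 12 to 122 mm); the camera head on top is 205 to 295 mm high, over the base, not over the book
- scan_button_top (a point): centre of the top of the scan button: white round button, 36 mm across, in a grey housing standing by itself on the desk, to the left of the short rail; pressed straight down
- scan_button (a joint): travel of the scan button in m: 0 is up, 0.006 fully down; a spring returns it, 5 N when fully down
- notebook: small blue clothbound notebook lying flat, 75 x 105 x 18 mm, the same make as the account book but smaller. A bystander, loose; leave it. Origin: centre of its underside
- stamp: upright rubber stamp, 34 mm square black foot, wooden handle, 70 mm tall; stands outside the short rail, between it and the button. A bystander, loose; leave it. Origin: centre of its underside
- stapler: black desk stapler, 140 x 36 mm, 57 mm tall, long along its x. A bystander, loose; leave it. Origin: centre of its underside
- mug: white mug, 80 mm across, 92 mm tall, handle to its +y. A bystander, loose; leave it. Origin: centre of its underside
- tape: grey tape dispenser, 60 x 145 mm, 86 mm tall, long along its y. A bystander, loose; leave it. Origin: centre of its underside
- pencup: round dark pen cup, 76 mm across, 160 mm tall with its pens. A bystander, loose; leave it. Origin: centre of its underside
- calculator: desk calculator lying flat, 150 x 100 x 26 mm. A bystander, loose; leave it. Origin: centre of its underside
Things that resemble listed ones, but are neither listed nor needed, are in the scene too. There is more than one size of the part that bears scan_button_top; the job needs the smaller.

How it is judged:
By the outcome, as a careful person would: the job done as asked, in the order asked, and still so for the second after the job is handed in, with the robot touching nothing.
It also fails if it takes over 51 s, if anything falls off the work surface, if the arm or the gripper's body presses on something with over 40 N, if the wrist force passes 120 N, or if a joint passes its speed limit or range.

## Working session

There is one attempt and no reset: what is moved stays moved. The work goes in short steps, each a Python script; the robot and the scene stay as the last script left them, time stands still between calls to the robot, and variables do not carry over. Pictures are saved under pics/ and viewed, at most 10 in all, crops included, and the job is handed in when it is done.

```bash
mkdir -p pics && ls && python3 - <<'E'
from cell import bot
import cv2,numpy as np
for n in("top","scene"):
    cv2.imwrite(f"pics/{n}0.png",bot.read_camera(n)[...,::-1])
    p=bot.camera_params(n);print(n,np.round(p["intrinsics"],1).tolist(),np.round(p["extrinsics"],4).tolist())
print(bot.get_t())
E
```

```text
pics
top [[452.2, 0.0, 320.4], [0.0, 452.2, 240.4], [0.0, 0.0, 1.0]] [[0.0221, -0.9831, 0.1815, 0.3806], [-0.9995, -0.0174, 0.0274, -0.0411], [-0.0238, -0.182, -0.983, 1.1382], [0.0, 0.0, 0.0, 1.0]]
scene [[603.7, 0.0, 323.3], [0.0, 603.7, 246.1], [0.0, 0.0, 1.0]] [[0.04, 0.5915, -0.8053, 1.8322], [0.9992, -0.0183, 0.0362, -0.0699], [0.0066, -0.8061, -0.5918, 0.9756], [0.0, 0.0, 0.0, 1.0]]
0.1
```

View pics/top0.png

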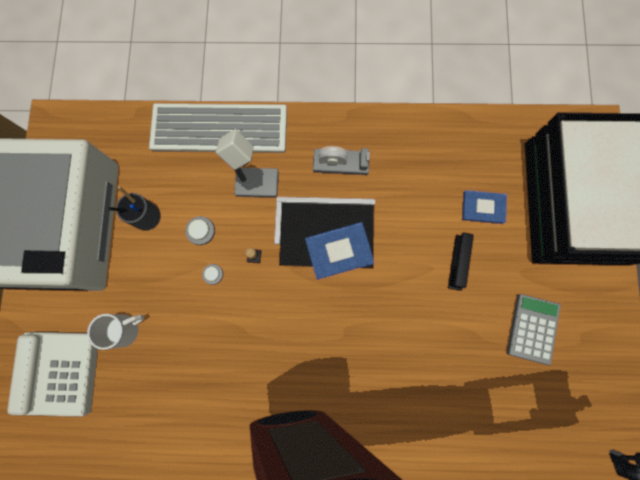

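View pics/scene0.png

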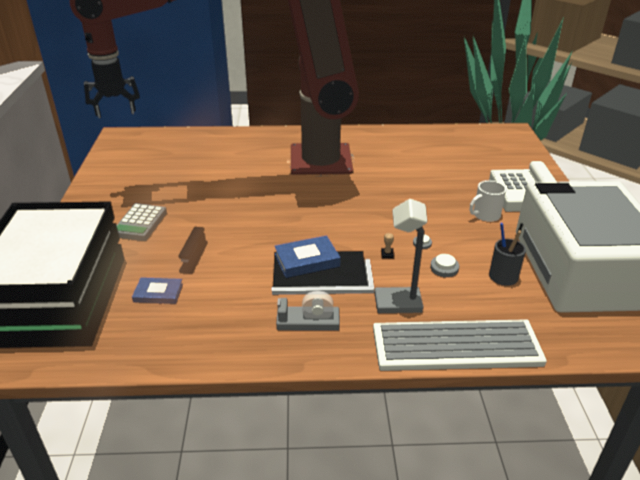

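Candidates in the top view are the white buttons at (200,231), which is larger, and (212,274), which is smaller and the one I need. The blue books are at (340,250), the large ledger inside the guide, and (485,207), the small notebook. The guide corner is at about (278,200), the stamp at (254,256) and the mast base at (256,182).

```bash
cat > h.py <<'E'
import cv2,numpy as np
from cell import bot
def ray(n,uv,z):
    p=bot.camera_params(n);K=np.array(p["intrinsics"]);T=np.array(p["extrinsics"])
    uv=np.atleast_2d(uv).astype(float)
    d=np.c_[uv,np.ones(len(uv))]@np.linalg.inv(K).T@T[:3,:3].T
    o=T[:3,3];return (o+d*((z-o[2])/d[:,2])[:,None])[:,:2]
def blue(im):
    h=cv2.cvtColor(im,cv2.COLOR_RGB2HSV)
    m=cv2.inRange(h,(100,110,50),(125,255,255))
    return m
E
python3 - <<'E'
from h import *
im=bot.read_camera("top");cv2.imwrite("pics/t1.png",cv2.resize(im[180:290,190:390],None,fx=4,fy=4,interpolation=cv2.INTER_CUBIC)[...,::-1])
s=bot.read_camera("scene");cv2.imwrite("pics/s1.png",cv2.resize(s[190:330,260:470],None,fx=3.8,fy=3.8,interpolation=cv2.INTER_CUBIC)[...,::-1])
m=blue(im)
for c in cv2.findContours(m,cv2.RETR_EXTERNAL,cv2.CHAIN_APPROX_NONE)[0]:
    if cv2.contourArea(c)>300:
        w=ray("top",c[:,0],.03);r=cv2.minAreaRect(w.astype(np.float32)*1000);print("blue",cv2.boundingRect(c),r)
h=cv2.cvtColor(im,cv2.COLOR_RGB2HSV)
for n,i in(("top",im),("scene",s)):
    h=cv2.cvtColor(i,cv2.COLOR_RGB2HSV);w=cv2.inRange(h,(0,0,120),(180,70,255))
    k,l,st,ce=cv2.connectedComponentsWithStats(w)
    for j in range(1,k):
        if 60<st[j,4]<4000: print(n,st[j].tolist(),ce[j].round(1),ray(n,ce[j],.02).round(3))
print(im[185:215,330].tolist());print(im[225,265:290].tolist())
E
```

```text
blue (305, 222, 67, 56) ((562.0479736328125, -56.83232116699219), (109.24878692626953, 150.22096252441406), 16.339296340942383)
blue (463, 192, 43, 31) ((679.0010986328125, -418.4425964355469), (102.00389862060547, 71.59588623046875), 85.1114273071289)
top [313, 147, 48, 25, 811] [336.7 158.9] [[ 0.803 -0.048]]
top [361, 148, 9, 18, 109] [364.8 156.2] [[ 0.812 -0.121]]
top [235, 168, 43, 27, 563] [261.1 184.3] [[0.732 0.146]]
top [274, 197, 101, 47, 794] [310.6 206.9] [[0.674 0.017]]
top [476, 198, 19, 16, 274] [485.  205.8] [[ 0.683 -0.424]]
top [186, 217, 27, 27, 589] [199.  229.9] [[0.609 0.299]]
top [325, 237, 29, 26, 531] [338.9 249.8] [[ 0.564 -0.057]]
top [203, 264, 19, 20, 310] [212.  273.8] [[0.498 0.259]]
top [510, 295, 50, 70, 2087] [534.3 333.6] [[ 0.369 -0.528]]
scene [222, 0, 24, 91, 1540] [234.3  44.3] [[-1.15  -0.381]]
scene [0, 61, 42, 45, 938] [14.6 76.6] [[-0.738 -1.287]]
scene [550, 61, 15, 20, 119] [555.8  68.4] [[-0.785  1.088]]
scene [565, 65, 11, 22, 133] [570.1  76. ] [[-0.691  1.118]]
scene [231, 104, 19, 23, 388] [239.8 114.6] [[-0.321 -0.295]]
scene [393, 
[... 1056 characters left out ...]
4, 54], [167, 115, 55], [168, 117, 61], [171, 131, 93], [181, 165, 147], [193, 190, 183], [197, 197, 192], [200, 200, 195], [185, 186, 184], [129, 130, 127], [63, 62, 59], [36, 36, 33], [35, 38, 35], [34, 35, 35], [37, 36, 35], [35, 36, 35], [37, 37, 37], [34, 36, 34], [33, 32, 32], [29, 29, 25], [35, 35, 36]]
[[159, 107, 51], [158, 107, 53], [158, 106, 50], [160, 110, 54], [159, 108, 52], [160, 108, 54], [160, 108, 53], [159, 109, 53], [158, 109, 51], [159, 117, 74], [168, 148, 131], [190, 188, 181], [198, 198, 192], [198, 198, 193], [182, 182, 177], [123, 123, 119], [56, 57, 54], [36, 35, 33], [33, 34, 33], [33, 30, 31], [31, 32, 29], [34, 34, 35], [33, 34, 32], [32, 34, 33], [31, 33, 31]]
```

View pics/t1.png

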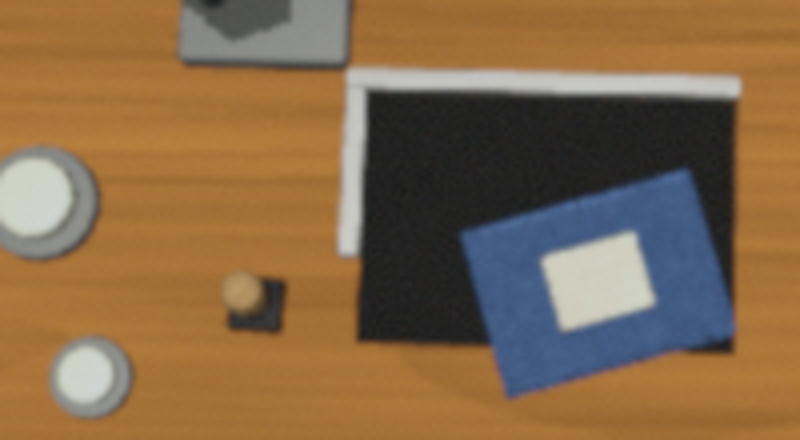

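View pics/s1.png

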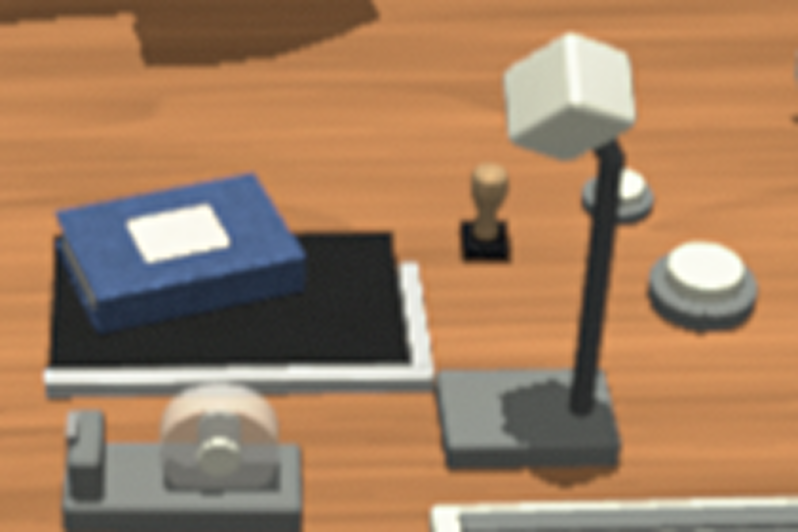

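The crops confirm the small button: 15 px of white at (212,274), about 38 mm, against about 48 mm for the other. They also confirm the large book. Next I'll fit the rails.

```bash
python3 - <<'E'
from h import *
im=bot.read_camera("top").astype(float)[...,2]
def cross(p,th,up):
    for i in range(len(p)-1):
        a,b=p[i],p[i+1]
        if (up and a<th<=b) or (not up and a>=th>b): return i+(th-a)/(b-a)
def fit(P,z):
    w=ray("top",P,z);vx,vy,x0,y0=cv2.fitLine(w.astype(np.float32),cv2.DIST_HUBER,0,.001,.001).ravel();return np.array([vx,vy]),np.array([x0,y0])
Lo,Li,So,Si=[],[],[],[]
for c in range(285,370,3):
    p=im[190:212,c];a=cross(p,125,True);b=cross(p[int(a)+2:],112,False)+int(a)+2;Lo.append((c,190+a));Li.append((c,190+b))
for r in range(207,240,2):
    p=im[r,266:290];a=cross(p,125,True);b=cross(p[int(a)+2:],112,False)+int(a)+2;So.append((266+a,r));Si.append((266+b,r))
def inter(l,s): 
    t=np.linalg.solve(np.c_[l[0],-s[0]],s[1]-l[1]);return l[1]+t[0]*l[0]
lo,li,so,si=fit(Lo,.014),fit(Li,0),fit(So,.014),fit(Si,0)
for n,l in zip("lo li so si".split(),(lo,li,so,si)): print(n,np.degrees(np.arctan2(l[0][1],l[0][0])).round(2),l[1].round(4))
ci=inter(li,si);co=inter(lo,so);print("inner",ci.round(4),"outer",co.round(4),"diff",(co-ci).round(4),"li14",inter(fit(Li,.014),fit(Si,.014)).round(4))
print("btn",[ray("top",[212,273.8],z).round(4).tolist() for z in(.01,.02,.03)])
print("stamp foot",ray("top",[254.5,256.5],0).round(3))
E
```

```text
lo 89.57 [0.701 0.002]
li 89.56 [0.6907 0.0022]
so -0.76 [0.6409 0.1073]
si -0.48 [0.629 0.095]
inner [0.6914 0.0945] outer [0.7018 0.1065] diff [0.0104 0.012 ] li14 [0.6876 0.0928]
btn [[[0.4986, 0.2614]], [[0.4976, 0.2587]], [[0.4965, 0.256]]]
stamp foot [[0.546 0.158]]
```

```bash
cat >> h.py <<'E'
YAW=-0.0077;C=np.array([.690,.0945])
gx=np.array([np.cos(YAW),np.sin(YAW)]);gy=np.array([-gx[1],gx[0]])
def down(y):  # tool pointing down, closing axis along +-y (2-vector), nearest in last joint
    best=None
    for s in(1,-1):
        Y=np.r_[s*y,0];Z=np.array([0,0,-1.]);R=np.c_[np.cross(Y,Z),Y,Z]
        q=bot.solve_ik([.55,-.05,.15],R)
        if q is not None:
            d=abs(q[5])
            if best is None or d<best[0]: best=(d,R)
    return best[1]
def g2w(a,b,z): return [*(C+a*gx+b*gy),z]
def press(d,lim,maxd,step=.0015):
    f0=np.array(bot.get_force());p0=np.array(bot.get_eef_pos());d=np.array(d,float);t=0
    while t<maxd:
        t+=step;bot.move_linear(p0+d*t,speed=.03);f=-(np.array(bot.get_force())-f0)@d
        if f>lim: break
    print("press",round(t,4),"F",round(f,2),"pos",np.round(bot.get_eef_pos(),4),"t",round(bot.get_t(),2))
E
python3 - <<'E'
from h import *
R=down(gy)
a0=.46-C[0];b=-.065-C[1]
bot.move_ptp(g2w(a0,b,.15),R);bot.move_linear(g2w(a0,b,0),speed=.2);print(bot.get_t(),bot.get_force())
bot.move_linear(g2w(-.140,b,0),speed=.08);print(bot.get_t(),bot.get_force())
im=bot.read_camera("top");cv2.imwrite("pics/t2.png",cv2.resize(im[170:370,190:440],None,fx=3,fy=3)[...,::-1])
E
```

```text
3.3583 [ 0.73638143 -0.46189109 -0.10319557]
4.6333 [-0.65585989  0.05702113 -0.39042872]
```

View pics/t2.png

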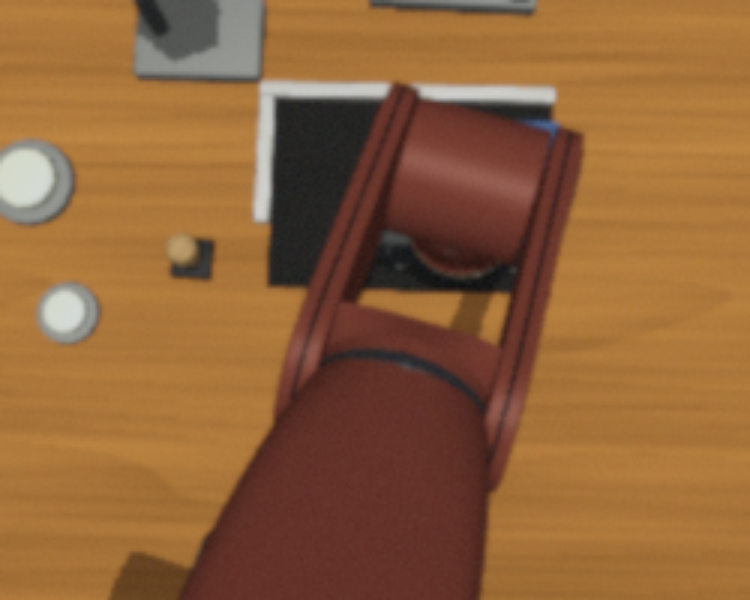

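The arm hides most of the book, but its corner at (555,122) looks square and has moved toward the rail. I'll carry on to the rail and then look from the scene camera.

```bash
python3 - <<'E'
from h import *
b=-.065-C[1]
bot.move_linear(g2w(-.122,b,0),speed=.06)
press([*gx,0],10,.02)
p=np.array(bot.get_eef_pos());R=down(gx)
bot.move_linear(p-np.r_[.03*gx,0],speed=.15)
q=bot.get_eef_pos();bot.move_linear([q[0],q[1],.12],speed=.25)
bot.move_ptp(g2w(-.06,-.32,.12),R);print(bot.get_t(),np.round(bot.get_joint_pos(),2))
im=bot.read_camera("top");cv2.imwrite("pics/t3.png",cv2.resize(im[170:320,190:450],None,fx=3,fy=3)[...,::-1])
c=max(cv2.findContours(blue(im)[:,260:420].copy(),0,cv2.CHAIN_APPROX_NONE)[0],key=cv2.contourArea)[:,0]+[260,0]
print(cv2.minAreaRect((ray("top",c,.03)*1000).astype(np.float32)))
E
```

```text
press 0.006 F 10.4 pos [ 0.5711 -0.0641 -0.    ] t 6.13
8.6917 [-0.46  0.41  1.51  0.    1.23 -0.45]
((630.8948974609375, -71.15941619873047), (145.07257080078125, 106.59437561035156), 89.54979705810547)
```

View pics/t3.png

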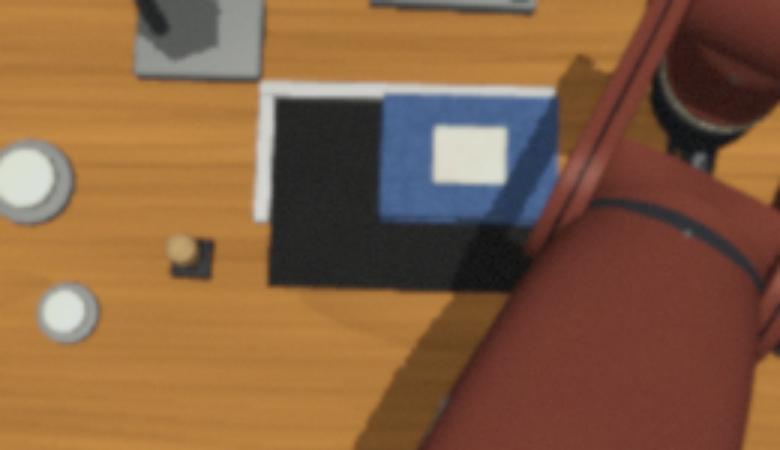

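The book lies square on the long rail: angle 89.55° against 89.56° for the rail. Next is the slide to the short rail, with the jaw narrower so it clears the long rail.

```bash
python3 - <<'E'
from h import *
bot.set_gripper(.55)
a=-.058
bot.move_linear(g2w(a,-.32+.03,.06),speed=.25)
bot.move_linear(g2w(a,-.285,.004),speed=.2);print(bot.get_t(),np.round(bot.get_force(),2))
bot.move_linear(g2w(a,-.175,.004),speed=.08);print(bot.get_t(),np.round(bot.get_force(),2))
press([*gy,0],10,.03)
p=np.array(bot.get_eef_pos());bot.move_linear(p-np.r_[.03*gy,0],speed=.15)
q=bot.get_eef_pos();bot.move_linear([q[0],q[1],.12],speed=.25)
R=down(gy);bot.set_gripper(1)
bot.move_ptp(g2w(-.20,-.074,.10),R)   # ready for a second +x press
im=bot.read_camera("scene");cv2.imwrite("pics/s4.png",cv2.resize(im[190:330,260:470],None,fx=3.8,fy=3.8,interpolation=cv2.INTER_CUBIC)[...,::-1]);print(bot.get_t())
E
```

```text
10.0583 [-0.19 -0.13  0.41]
11.5833 [ 0.5  -1.71  1.08]
press 0.018 F 13.15 pos [ 0.6308 -0.0643  0.0042] t 14.58
17.6083
```

View pics/s4.png

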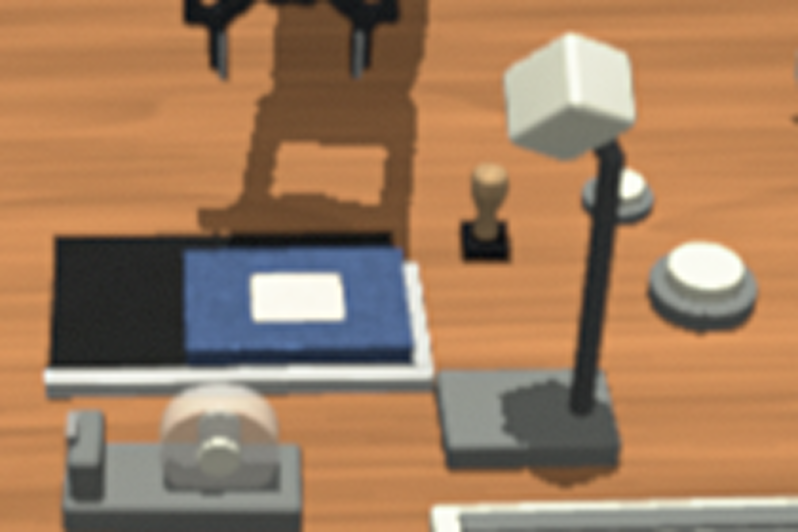

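The book is in the corner: the predicted stop was y=-0.0645 and it stopped at -0.0643. I'll do a final +x press to seat it and then move above the button.

```bash
python3 - <<'E'
from h import *
b=-.074
bot.move_linear(g2w(-.15,b,0),speed=.2)
bot.move_linear(g2w(-.125,b,0),speed=.08)
press([*gx,0],10,.02)
p=np.array(bot.get_eef_pos());bot.move_linear(p-np.r_[.04*gx,0],speed=.15)
q=bot.get_eef_pos();bot.move_linear([q[0],q[1],.13],speed=.25)
bot.set_gripper(0)
bot.move_ptp([.4975,.258,.10],bot.get_ee_rot())
im=bot.read_camera("top");cv2.imwrite("pics/t5.png",cv2.resize(im[170:370,150:410],None,fx=3,fy=3)[...,::-1])
s=bot.read_camera("scene");cv2.imwrite("pics/s5.png",cv2.resize(s[190:330,260:470],None,fx=3.8,fy=3.8,interpolation=cv2.INTER_CUBIC)[...,::-1])
c=max(cv2.findContours(blue(im)[:,260:420].copy(),0,cv2.CHAIN_APPROX_NONE)[0],key=cv2.contourArea)[:,0]+[260,0]
print(cv2.minAreaRect((ray("top",c,.03)*1000).astype(np.float32)),g2w(-.0525,-.074,0),bot.get_t(),bot.get_force())
E
```

```text
press 0.0105 F 14.9 pos [5.718e-01 2.140e-02 2.000e-04] t 20.53
((631.5642700195312, 18.77377700805664), (144.4272003173828, 106.72175598144531), 89.51856231689453) [np.float64(0.6369317619853672), np.float64(0.02090643972450927), 0] 23.4583 [-0.25865799  0.32783442 -0.30811225]
```

View pics/t5.png

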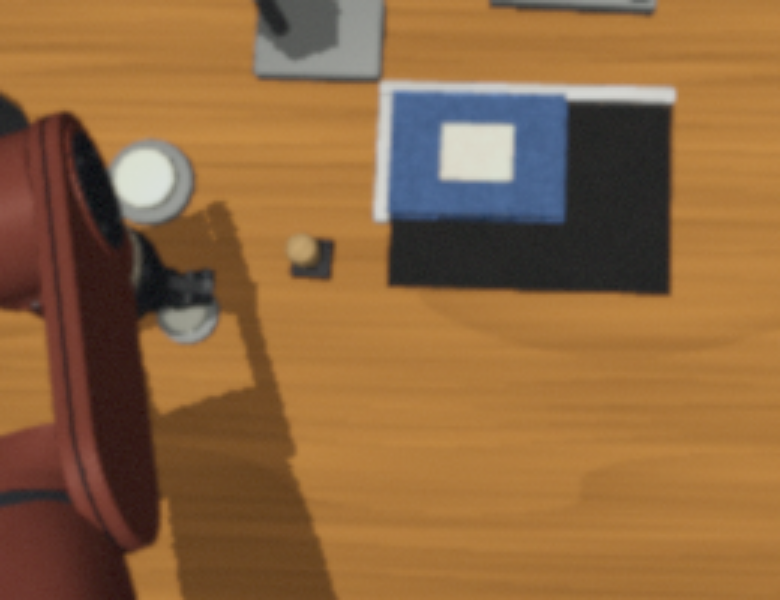

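View pics/s5.png

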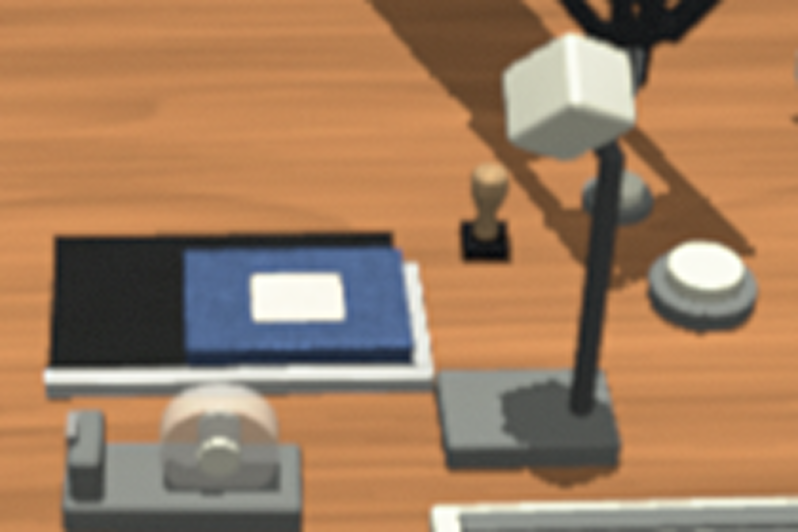

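The book is square in the corner, with its pixels unchanged between the two scene views. Now the button.

```bash
python3 - <<'E'
from h import *
bot.move_linear([.4975,.258,.05],speed=.2)
f0=bot.get_force()[2];z=.05
while z>.002:
    z-=.001;bot.move_linear([.4975,.258,z],speed=.03);f=bot.get_force()[2]-f0
    if f>.8: print(round(z,4),round(f,2),round(bot.get_eef_pos()[2],4))
    if f>14: break
bot.hold(.3);print(bot.get_force()[2]-f0,bot.get_eef_pos(),bot.get_t())
bot.move_linear([.4975,.258,.12],speed=.15);bot.hold(.2)
bot.move_ptp([.40,.05,.25],bot.get_ee_rot())
im=bot.read_camera("top");cv2.imwrite("pics/t6.png",im[...,::-1])
c=max(cv2.findContours(blue(im)[:,260:420].copy(),0,cv2.CHAIN_APPROX_NONE)[0],key=cv2.contourArea)[:,0]+[260,0]
print(cv2.minAreaRect((ray("top",c,.03)*1000).astype(np.float32)),bot.get_t())
E
```

```text
0.022 0.93 0.0221
0.021 1.94 0.0211
0.02 2.12 0.0201
0.019 2.98 0.0191
0.018 3.08 0.0181
0.017 4.44 0.0171
0.016 4.18 0.0161
0.015 11.3 0.0159
0.014 18.48 0.0158
18.09206981049142 [0.49779815 0.25809513 0.01580934] 33.1583
((631.6610107421875, 18.592453002929688), (144.78822326660156, 106.5251235961914), 89.51856231689453) 35.3
```

View pics/t6.png

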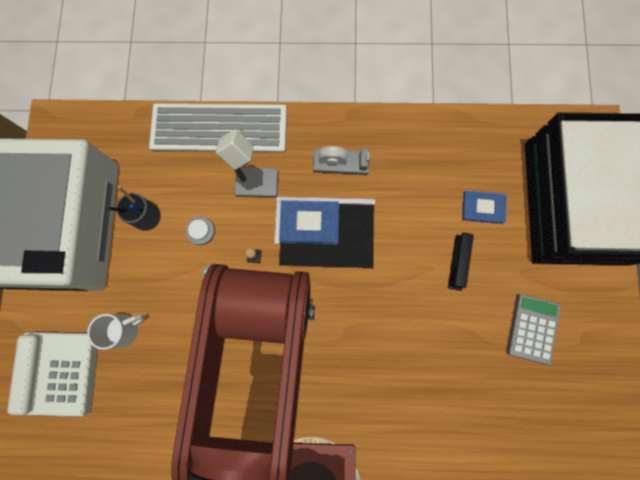

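The button went 6 mm down to a hard stop and was released. The final picture shows the book in its corner at (309,222) and the other objects where they started.

```bash
python3 -c "
from cell import bot
print(bot.job_done())"
```

```text
the job is handed in; nothing more can be done
None
```

The account book was pushed square into the corner guide, the small scan button was pressed to its stop and released, and I handed the job in with the arm clear at about 35 s of the 51 s allowed; the judge's verdict wasn't shown.

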